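# Collecting box under the battery chute

## Task

Slide the green collecting box along its rail until it is centred under the grey spout, and let it stand there. Then press the red paddle down to tip the orange tray, so that both spent batteries drop through the spout into the green box.

Things in the scene. Friction and masses are not known exactly. Their poses are not given: they have to be found in the camera images.
- box_grip (a point): Yellow upright grip post (24 mm wide along the rail, 26 across, top at 102 mm) of the green open box (112 across the rail x 132 along x 65 mm, rim at 87 mm) on the rail. Point: in the post, 84 mm above the table. +y: along the rail, the only way the box slides (2.5 N friction, stays where left); +x: to the box, its centre 135 mm off. Starts 60-260 mm to the -y side of the spout.
- spout (a point): Grey square metal spout (78 x 78 mm outside, 68 inside, top at 198 mm) fixed on posts over the rail. Point: centre of its lower mouth, 100 mm above the table, 13 mm above the box's rim. Axes as the rail's: y along the rail, x away from the robot. The box is centred under it when the box's grip post has the same y in these axes.
- paddle (a point): Red paddle (44 x 44 x 8 mm) 120 mm to the +y side of the spout; point: centre of its top, 212 mm above the table. Its lever tips the orange battery tray behind the spout (hinge along y, 75 mm beyond, 185 mm high). Pressed nearly straight down with 2-4 N: batteries roll out after some 15 mm; hold 45 mm down for a second; stop at 62 mm. Swings back up when let go.
- cell_a_center (a point): Blue battery, a cylinder 26 mm in diameter and 49 mm long (50 to 85 g), lying along y in the orange tray, against its far wall; this point is its centre.
- cell_b_center (a point): Brass-coloured battery of the same size, lying in the tray beside the blue one, nearer to the spout; this point is its centre.
Things that resemble listed ones, but are neither listed nor needed, are in the scene too. What is meant by the part that bears cell_b_center is not pink, and is the smaller of those in its own colour. Of the things that look like the part that bears cell_a_center, the smallest one is meant.

How it is judged:
By the outcome, as a careful person would: the job done as asked, in the order asked, and still so for the second after the job is handed in, with the robot touching nothing.
It also fails if it takes over 56 s, if anything falls off the work surface, if the arm or the gripper's body presses on something with over 40 N, if the wrist force passes 120 N, or if a joint passes its speed limit or range.

## Robot

A 6-joint arm with a two-finger parallel gripper is mounted at the origin on the work surface. World frame = base frame: x ahead of the robot, y to its left, z up, the work surface at z = 0. Lengths are in m, angles in rad, forces in N, time in s.
With the tool pointing down it reaches from about 0.325 to 0.85 m from the base axis. Payload 15.5 kg.
Tool frame: the origin (TCP) lies midway between the tips of the shut fingers; the grasp point (between the pads) lies behind it (grip_point_offset is the x of the grasp point in the tool frame, in m); x points along the fingers, y is the direction in which the jaws open and shut, and the axes are right-handed (so a half turn about x gives the same grasp; the last joint's range is limited). The gripper opens to 91 mm and grips with 3 to 60 N. Pads are 32 mm wide; open, the fingers measure 118 mm over their backs; the gripper's body (76 mm by 178 mm) begins 60 mm behind the grasp point.
Start: joints at [-1.308, 0.494, 1.345, -0, 1.302, -0.096], TCP at [0.219, -0.585, 0.214] pointing down, gripper open.
Joint ranges: [-2.91, 2.91], [-0.82, 2.16], [0.22, 2.67], [-1.22, 4.37], [0.12, 2.79], [-3.08, 3.08]. Speed limits (rad/s): [1.89, 1.89, 2.57, 3.01, 3.01, 3.01].

## Interface

Orientations are given as a unit quaternion [x, y, z, w].
In Python, from bench import read_state, read_camera, camera_model, sign_off, recognise, silhouettes, pinpoint, grip_point_offset gives the robot as it stands.
- The arm moves only by the tool drive_tool, never from a script. Its argument "plan" is a list of rows, each an object of numbers: "tx", "ty", "tz": the shift along the tool's x, y, z in mm; "yaw": the turn about the tool's x in degrees; "grip": the closure in counts, from 0 (fully open) to 255 (shut). A call has 1 to 8 rows; each row is the pose to reach, as a shift and turn from the pose commanded when the call began, along the tool's axes at that moment; what a row does not reach only later rows make up. A row lasts 1/8 s, in which the tool goes at most 62.5 mm and 10.7 degrees, less where a joint would pass 70% of its speed; a pose out of reach is approached as far as the arm can. A call with a gripper value outside its range is refused whole. The fingers move at their own pace and stop on an object; the grip force is fixed at half the most. Time passes only in rows, so rows that repeat a pose let the fingers close. It gives the time, the measured TCP pose, the force and the opening at its end, in the units of the state.
- read_state(): the state, without advancing time (a new reading comes with each control period).
- read_camera(name): name is "scene" or "top" or "wrist"; returns the picture (420x560x3 uint8, red, green, blue); there is no depth.
- camera_model(name): a dict with "intrinsics" (3x3 intrinsics, pixels), "camera_from_world" (4x4, takes a point from world to camera coordinates). Camera axes: x right, y down, z forward; pixel columns grow to the right and rows downward; lengths in m; the calibration is good to about 2 mm. A picture is of the moment at which its call begins: read the wrist's pose just before it. camera_model takes no time and is no camera call; for the wrist camera it gives the pose at the moment of the call.
- sign_off(): hands the job in, once; it reports no verdict.
Trained networks look in the newest picture that a camera, given by its name, has taken for a name from the list of things; names that differ only in an ending like _2 or _b are one class to them, and where a whole thing is asked for, a point or a joint stands for the part that bears it (a point fixed in the world has none). Each returns a list of dicts, best first, with "conf" (0 to 1); they miss things now and then, are a little off and sometimes report something else, mostly with a low value. They report only what shows in the picture. A call takes as long as a camera call. They do not tell look-alikes from the thing itself.
- recognise(camera, query): "position" ([column, row] in pixels, amid what is visible of it).
- silhouettes(camera, query): "region" (420x560 bool, what is visible of it) and "position" ([column, row] in pixels, amid what is visible of it).
- pinpoint(camera, query): "position" ([column, row] in pixels: a listed point, or the origin of a listed thing).
The state is a dict: "clock": time; "q": joint angles; "joint_vel": joint speeds; "joint_torque": joint torques, N m; "eef_pos": TCP position; "orientation": TCP orientation; "wrist_force": force on the tool from outside, world axes, zero at the start; "moment": the same for the moment, N m; "grip_width": finger opening in m.
Only numpy, scipy, OpenCV 4.12 (cv2) and the standard library are available. Lean on these libraries where they do the work, as an engineer would, in place of code of your own. Each camera call takes 0.05 s, during which the arm holds its last target. There are 200 camera calls.

## Working session

There is one attempt and no reset: what is moved stays moved. The work goes in short steps, Python scripts to look and compute and a tool call to move; the robot and the scene stay as the last step left them, time stands still between calls to the robot, and variables do not carry over. Pictures are saved under pics/ and viewed, about 8 in all and at most 12, crops included, and the job is handed in when it is done.

Besides the shell and the picture viewer there is one more tool, called after ">>>" as a command line: name --argument value ..., lists and objects as JSON in quotes. drive_tool: Moves the arm, as the interface text tells. Its arguments: {"type":"object","properties":{"plan":{"type":"array","items":{"type":"object","properties":{"tx":{"type":"number"},"ty":{"type":"number"},"tz":{"type":"number"},"yaw":{"type":"number"},"grip":{"type":"number"}}}}},"required":["plan"]}

```bash
mkdir -p pics
cat > h.py <<'E'
import numpy as np, cv2
from bench import *
def snap(n,f):
    im=read_camera(n); cv2.imwrite('pics/'+f,im[:,:,::-1]); return im
def ray(n,p):
    m=camera_model(n);K=np.array(m['intrinsics']);T=np.array(m['camera_from_world'])
    d=T[:3,:3].T@np.linalg.inv(K)@[p[0],p[1],1]; return -T[:3,:3].T@T[:3,3],d
def atz(n,p,z):
    o,d=ray(n,p); return o+d*(z-o[2])/d[2]
def tri(n1,p1,n2,p2):
    o1,d1=ray(n1,p1);o2,d2=ray(n2,p2)
    s=np.linalg.lstsq(np.c_[d1,-d2],o2-o1,rcond=None)[0]
    a,b=o1+d1*s[0],o2+d2*s[1]; return (a+b)/2,np.linalg.norm(a-b)
E
python3 - <<'E'
from h import *
a=snap('scene','s0.png');b=snap('top','t0.png')
cv2.imwrite('pics/both.png',cv2.resize(np.vstack([a,b])[:,:,::-1],None,fx=.7,fy=.7))
Z=dict(box_grip=.084,spout=.1,paddle=.212,cell_a_center=.2)
for c in('scene','top'):
  for q in Z:
    for r in pinpoint(c,q)[:6]: print(c,q,np.round(r['position'],1),round(r['conf'],2),atz(c,r['position'],Z[q]).round(3))
s=read_state();print(s['clock'],s['orientation'],grip_point_offset)
E
```

```text
scene box_grip [314.9 139.6] 0.95 [ 0.442 -0.099  0.084]
scene spout [305.5 200.5] 0.64 [0.597 0.002 0.1  ]
scene paddle [389.3 180. ] 0.59 [0.581 0.127 0.212]
scene cell_a_center [247.5 197.6] 0.96 [0.723 0.    0.2  ]
scene cell_a_center [163.  241.3] 0.96 [ 0.844 -0.024  0.2  ]
scene cell_a_center [301.6 376.1] 0.79 [0.86  0.205 0.2  ]
top box_grip [324.  313.9] 0.82 [ 0.441 -0.102  0.084]
top paddle [204.6 234.9] 0.62 [0.583 0.128 0.212]
top paddle [285.2 178.2] 0.36 [ 0.688 -0.012  0.212]
top cell_a_center [281.1 169.7] 0.88 [ 0.707 -0.005  0.2  ]
top cell_a_center [201.4 147.8] 0.84 [0.745 0.142 0.2  ]
top cell_a_center [347.  168.1] 0.66 [ 0.713 -0.127  0.2  ]
0.5 [-0.69581389 -0.12585177  0.69583153 -0.1257889 ] -0.0188
```

View pics/s0.png

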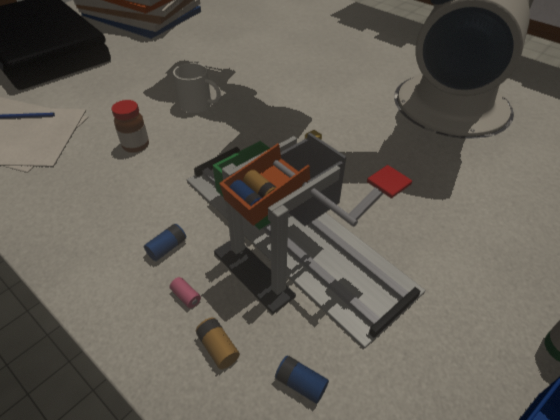

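View pics/t0.png

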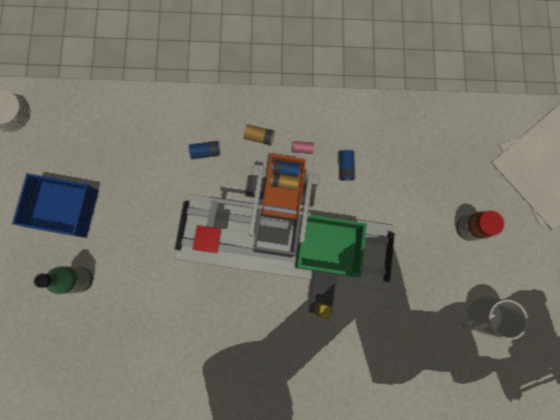

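The scene view shows the tray with a blue cell (245,190) and a brass cell (260,182) in it, the paddle at (390,180), and the post just visible at (315,137). The top view shows the green box at (333,246), post (324,311), spout about (275,232) and paddle (206,239). The tray cells at (287,170) and (287,183) are the smallest ones and lie in the tray. The look-alikes are on the table: blue (204,150) and (347,165), brass (259,134) and pink (303,147). Next I need the rail direction.

Run:
```python
from h import *
b=read_camera('top');a=read_camera('scene')
cv2.imwrite('pics/crop.png',cv2.resize(b[140:330,170:410,::-1],None,fx=3.2,fy=3.2,interpolation=cv2.INTER_CUBIC))
hsv=cv2.cvtColor(b,cv2.COLOR_RGB2HSV)
def rect(m,name,z):
    m=m.astype(np.uint8); n,l,st,c=cv2.connectedComponentsWithStats(m); i=1+st[1:,4].argmax()
    pts=np.argwhere(l==i)[:,::-1]; w=np.array([atz('top',p,z)[:2] for p in pts])
    r=cv2.minAreaRect((w*1000).astype(np.float32)); print(name,r,c[i],len(pts))
roi=np.zeros(b.shape[:2],bool); roi[190:290,170:410]=1
rect(cv2.inRange(hsv,(50,80,40),(80,255,255)).astype(bool)&roi,'green',.087)
rect((cv2.inRange(hsv,(0,150,80),(4,255,255))|cv2.inRange(hsv,(174,150,80),(180,255,255))).astype(bool)&roi,'red',.212)
for q in('spout','paddle','box_grip'):
  for c in('top','scene'):
    for r in silhouettes(c,q)[:3]: print(c,q,r['conf'],np.round(r['position'],1),r['region'].sum())
```

```text
Traceback (most recent call last):
  File "h.py", line 9, in atz
    o,d=ray(n,p); return o+d*(z-o[2])/d[2]
        ~~~^^^^^
  File "h.py", line 6, in ray
    m=camera_model(n);K=np.array(m['intrinsics']);T=np.array(m['camera_from_world'])
ValueError: time passes only in moves, steps and waits
```

View pics/crop.png

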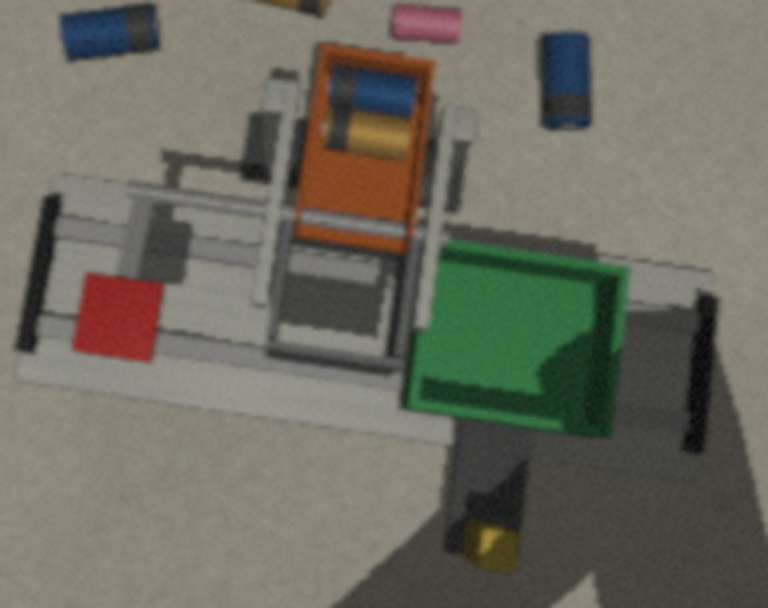

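The crop confirms that the tray holds one small blue and one small brass cell. The spout mouth is about (340,300) in the crop, the paddle is at (118,317) and the post top at (492,545). The rail is turned about 6°.

```bash
sed -i 's/^def ray/from functools import lru_cache\ncm=lru_cache(camera_model)\ndef ray/; s/m=camera_model(n);/m=cm(n);/' h.py
python3 - <<'E'
from h import *
b=cv2.imread('pics/t0.png')[:,:,::-1]
hsv=cv2.cvtColor(np.ascontiguousarray(b),cv2.COLOR_RGB2HSV)
def rect(m,name,z):
    n,l,st,c=cv2.connectedComponentsWithStats(m.astype(np.uint8)); i=1+st[1:,4].argmax()
    pts=np.argwhere(l==i)[:,::-1]; w=np.array([atz('top',p,z)[:2] for p in pts])
    print(name,cv2.minAreaRect((w*1000).astype(np.float32)),c[i],len(pts))
roi=np.zeros(b.shape[:2],bool); roi[190:330,170:410]=1
rect((cv2.inRange(hsv,(45,80,40),(85,255,255))>0)&roi,'green',.087)
rect(((cv2.inRange(hsv,(0,150,80),(4,255,255))|cv2.inRange(hsv,(174,150,80),(180,255,255)))>0)&roi,'red',.212)
roi[:290]=0
rect((cv2.inRange(hsv,(18,100,50),(32,255,255))>0)&roi,'post',.102)
f=lambda u,v,z:atz('top',(170+u/3.2-.35,140+v/3.2-.35),z).round(4)
print('spout front corners',f(268,353,.198),f(403,368,.198))
print('rail ends black',f(40,272,.02),f(700,370,.02),'rail lower edge',f(18,380,.01),f(450,440,.01))
print('tray edge',f(320,45,.22),f(432,62,.22))
read_camera('top')
for q in('paddle','box_grip'):
    for r in silhouettes('top',q)[:2]: print(q,r['conf'],np.round(r['position'],1),r['region'].sum())
for r in pinpoint('top','spout')[:3]+recognise('top','spout')[:3]: print('spout',r)
E
```

```text
green ((580.2952270507812, -117.71006774902344), (136.36077880859375, 114.11949157714844), 82.64822387695312) [331.74213075 245.8501816 ] 3304
red ((576.946533203125, 123.84469604492188), (41.17207717895508, 41.45850372314453), 84.79263305664062) [206.63309353 238.66726619] 556
post ((448.87286376953125, -97.23197937011719), (31.968358993530273, 27.027997970581055), 81.60128784179688) [323.3062201  310.57416268] 209
spout front corners [0.5598 0.0422 0.198 ] [ 0.5529 -0.0329  0.198 ]
rail ends black [0.6243 0.2037 0.02  ] [ 0.5649 -0.2583  0.02  ] rail lower edge [0.5499 0.2168 0.01  ] [ 0.5137 -0.0838  0.01  ]
tray edge [0.7307 0.0171 0.22  ] [ 0.7226 -0.0459  0.22  ]
paddle 0.86 [268.6 202.9] 2187
box_grip 0.73 [326.7 253.5] 4509
spout {'position': [270.1, 203.6], 'conf': 0.82}
```

```bash
cat >> h.py <<'E'
from scipy.spatial.transform import Rotation as Ro
yh=np.array([.127,.992,0]);xh=np.array([.992,-.127,0])
def go(t,cmd=None):
    s=read_state();R=Ro.from_quat(s['orientation']).as_matrix();p=np.array(s['eef_pos'] if cmd is None else cmd)
    d=R.T@(np.array(t)-p)*1000
    a=np.degrees(np.arctan2(R[:,2]@yh,R[:,1]@yh)); a=(a+90)%180-90
    print('clock',s['clock'],'p',p.round(4),'xdown',R[:,0].round(3),'shift',d.round(1),'yaw',round(a,2),'F',np.round(s['wrist_force'],1),'w',s['grip_width'],'q6',s['q'][5])
E
python3 -c "
from h import *
go([.4425,-.1,.13]);go([.4425,-.1,.065])"
```

```text
clock 0.85 p [ 0.2189 -0.5854  0.2139] xdown [-0.  0. -1.] shift [  83.9 -376.4 -379.5] yaw 27.8 F [ 0.1  0.8 -0.1] w 0.09094846682123285 q6 -0.09549949052058214
clock 0.85 p [ 0.2189 -0.5854  0.2139] xdown [-0.  0. -1.] shift [ 148.9 -376.4 -379.5] yaw 27.8 F [ 0.1  0.8 -0.1] w 0.09094846682123285 q6 -0.09549949052058214
```

>>> drive_tool --plan '[{"tx":0,"ty":-42,"tz":-42,"yaw":5},{"tx":0,"ty":-85,"tz":-85,"yaw":10},{"tx":0,"ty":-128,"tz":-128,"yaw":15},{"tx":0,"ty":-171,"tz":-171,"yaw":20},{"tx":0,"ty":-214,"tz":-214,"yaw":24},{"tx":0,"ty":-257,"tz":-257,"yaw":27.8},{"tx":0,"ty":-300,"tz":-300,"yaw":27.8},{"tx":0,"ty":-340,"tz":-342,"yaw":27.8}]'

```text
invalid input
```

```bash
python3 -c "
from h import *
go([.4425,-.1,.16]);go([.4425,-.1,.065])"
```

```text
clock 0.85 p [ 0.2189 -0.5854  0.2139] xdown [-0.  0. -1.] shift [  53.9 -376.4 -379.5] yaw 27.8 F [ 0.1  0.8 -0.1] w 0.09094846682123285 q6 -0.09549949052058214
clock 0.85 p [ 0.2189 -0.5854  0.2139] xdown [-0.  0. -1.] shift [ 148.9 -376.4 -379.5] yaw 27.8 F [ 0.1  0.8 -0.1] w 0.09094846682123285 q6 -0.09549949052058214
```

Every row probably needs all five keys, so I'll add grip.

>>> drive_tool --plan '[{"tx":0,"ty":-42,"tz":-42,"yaw":5,"grip":0},{"tx":0,"ty":-85,"tz":-85,"yaw":10,"grip":0},{"tx":0,"ty":-128,"tz":-128,"yaw":15,"grip":0},{"tx":0,"ty":-171,"tz":-171,"yaw":20,"grip":0},{"tx":0,"ty":-214,"tz":-214,"yaw":24,"grip":0},{"tx":0,"ty":-257,"tz":-257,"yaw":27.8,"grip":0},{"tx":0,"ty":-300,"tz":-300,"yaw":27.8,"grip":0},{"tx":0,"ty":-340,"tz":-342,"yaw":27.8,"grip":0}]'

```text
clock: 1.85
eef_pos: [0.4208, -0.1454, 0.2142]
orientation: [0.706, -0.045, -0.705, -0.045]
wrist_force: [0.9, -0.1, -0.7]
grip_width: 0.0909
```

```bash
python3 -c "
from h import *
go([.4425,-.1,.16]);go([.4425,-.1,.065])"
```

```text
clock 1.85 p [ 0.4208 -0.1454  0.2142] xdown [ 0.001 -0.    -1.   ] shift [ 54.2 -47.8 -15.8] yaw -0.01 F [ 0.9 -0.1 -0.7] w 0.09092292911631676 q6 1.2313638862504566
clock 1.85 p [ 0.4208 -0.1454  0.2142] xdown [ 0.001 -0.    -1.   ] shift [149.2 -47.8 -15.7] yaw -0.01 F [ 0.9 -0.1 -0.7] w 0.09092292911631676 q6 1.2313638862504566
```

>>> drive_tool --plan '[{"tx":10,"ty":-48,"tz":-16,"yaw":0,"grip":0},{"tx":60,"ty":-48,"tz":-16,"yaw":0,"grip":0},{"tx":110,"ty":-48,"tz":-16,"yaw":0,"grip":0},{"tx":149,"ty":-48,"tz":-16,"yaw":0,"grip":0},{"tx":149,"ty":-48,"tz":-16,"yaw":0,"grip":0},{"tx":149,"ty":-48,"tz":-16,"yaw":0,"grip":160},{"tx":149,"ty":-48,"tz":-16,"yaw":0,"grip":255},{"tx":149,"ty":-48,"tz":-16,"yaw":0,"grip":255}]'

```text
clock: 2.85
eef_pos: [0.4428, -0.1019, 0.066]
orientation: [0.706, -0.045, -0.705, -0.045]
wrist_force: [-0.6, -0.2, -0.0]
grip_width: 0.0643
```

>>> drive_tool --plan '[{"tx":0,"ty":0,"tz":0,"yaw":0,"grip":255},{"tx":0,"ty":0,"tz":0,"yaw":0,"grip":255},{"tx":0,"ty":0,"tz":0,"yaw":0,"grip":255}]'

```text
clock: 3.22
eef_pos: [0.4421, -0.1016, 0.0649]
orientation: [-0.706, 0.045, 0.706, 0.045]
wrist_force: [-0.6, 0.6, -0.5]
grip_width: 0.034
```

```bash
python3 -c "
from h import *
go([.4425,-.1,.065])
p=np.array(read_state()['eef_pos']);print(p@yh,p@xh)"
```

```text
clock 3.225 p [ 0.4421 -0.1016  0.0649] xdown [-0. -0. -1.] shift [-0.1 -1.6 -0.2] yaw -0.0 F [-0.6  0.6 -0.5] w 0.03400107873670948 q6 1.3405219906774992
-0.04465015242345871 0.4514966157782522
```

>>> drive_tool --plan '[{"tx":0,"ty":0,"tz":0,"yaw":0,"grip":255},{"tx":0,"ty":0,"tz":0,"yaw":0,"grip":255},{"tx":0,"ty":0,"tz":0,"yaw":0,"grip":255},{"tx":0,"ty":0,"tz":0,"yaw":0,"grip":255}]'

```text
clock: 3.72
eef_pos: [0.4421, -0.1015, 0.0649]
orientation: [-0.706, 0.045, 0.706, 0.045]
wrist_force: [0.5, 0.4, -1.0]
grip_width: 0.0237
```

>>> drive_tool --plan '[{"tx":0,"ty":-8,"tz":0,"yaw":0,"grip":255},{"tx":0,"ty":-24,"tz":0,"yaw":0,"grip":255},{"tx":0,"ty":-44,"tz":0,"yaw":0,"grip":255},{"tx":0,"ty":-64,"tz":0,"yaw":0,"grip":255},{"tx":0,"ty":-84,"tz":0,"yaw":0,"grip":255},{"tx":0,"ty":-102,"tz":0,"yaw":0,"grip":255},{"tx":0,"ty":-113,"tz":0,"yaw":0,"grip":255},{"tx":0,"ty":-119,"tz":0,"yaw":0,"grip":255}]'

```text
clock: 4.72
eef_pos: [0.4576, 0.0171, 0.0649]
orientation: [0.706, -0.045, -0.706, -0.045]
wrist_force: [3.1, -3.3, -5.1]
grip_width: 0.0237
```

Run:
```python
from h import *
p=np.array(read_state()['eef_pos']);print(p@yh,p@xh)
go(.076*yh+.4515*xh+[0,0,.065])
b=snap('top','t1.png')
cv2.imwrite('pics/crop1.png',cv2.resize(b[140:330,170:410,::-1],None,fx=3.2,fy=3.2,interpolation=cv2.INTER_CUBIC))
```

```text
0.07504811978501652 0.45172654327887285
clock 4.725 p [0.4576 0.0171 0.0649] xdown [ 0. -0. -1.] shift [-0.1 -1.   0.1] yaw 0.03 F [ 3.1 -3.3 -5.1] w 0.023676296646676708 q6 1.6043835369732338
```

View pics/crop1.png

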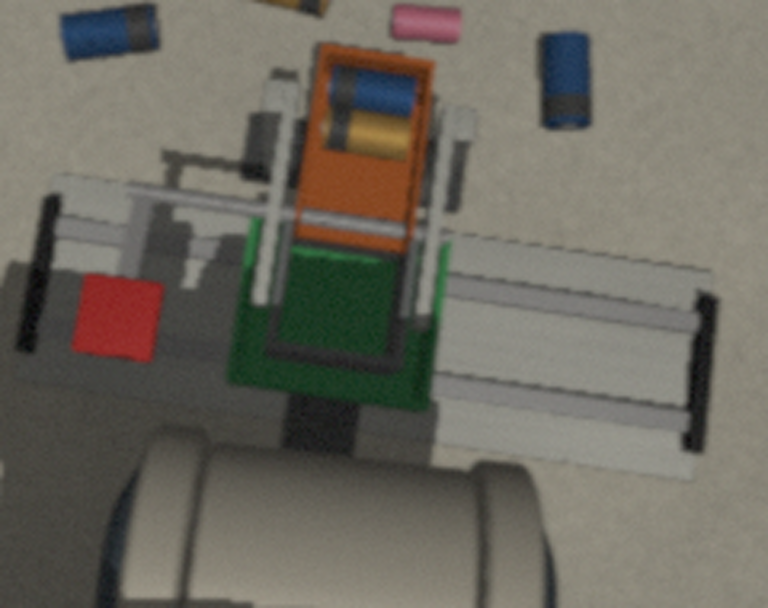

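The box now sits under the spout. Its front rim corners are at crop (230,383) and (430,409), and the spout's front corners are at (267,353) and (404,368).

Run:
```python
from h import *
f=lambda u,v,z:atz('top',(170+u/3.2-.35,140+v/3.2-.35),z)
for a,b,z in(((230,383),(430,409),.087),((267,353),(404,368),.198),((282,345),(392,357),.198)):
    A,B=f(*a,z),f(*b,z); print(A@yh,B@yh,(A+B)@yh/2, (A+B)@xh/2)
# go to above paddle: lift first
P=np.array([.577,.124,0]); print(P@xh,P@yh)
```

```text
0.13612795543764944 0.007333552365519939 0.0717307539015847 0.5354800408864111
0.11354594310917139 0.03706872031572543 0.07530733171244842 0.5512779390613685
0.10598434270209202 0.04450777234209847 0.07524605752209526 0.5566054691087228
0.556636 0.196287
```

>>> drive_tool --plan '[{"tx":0,"ty":-2,"tz":0,"yaw":0,"grip":255},{"tx":0,"ty":-2,"tz":0,"yaw":0,"grip":255},{"tx":0,"ty":-2,"tz":0,"yaw":0,"grip":100},{"tx":0,"ty":-2,"tz":0,"yaw":0,"grip":100},{"tx":0,"ty":-2,"tz":0,"yaw":0,"grip":100},{"tx":0,"ty":-2,"tz":0,"yaw":0,"grip":100},{"tx":0,"ty":-2,"tz":0,"yaw":0,"grip":100},{"tx":0,"ty":-2,"tz":0,"yaw":0,"grip":100}]'

```text
clock: 5.78
eef_pos: [0.4575, 0.0184, 0.0649]
orientation: [-0.706, 0.045, 0.706, 0.045]
wrist_force: [0.1, 0.4, 0.2]
grip_width: 0.0552
```

>>> drive_tool --plan '[{"tx":-20,"ty":0,"tz":0,"yaw":0,"grip":100},{"tx":-65,"ty":0,"tz":0,"yaw":0,"grip":100},{"tx":-115,"ty":0,"tz":0,"yaw":0,"grip":200},{"tx":-165,"ty":0,"tz":0,"yaw":0,"grip":255},{"tx":-195,"ty":0,"tz":0,"yaw":0,"grip":255},{"tx":-195,"ty":0,"tz":0,"yaw":0,"grip":255}]'

```text
clock: 6.52
eef_pos: [0.4586, 0.0183, 0.262]
orientation: [0.707, -0.045, -0.704, -0.045]
wrist_force: [0.2, -0.4, -1.4]
grip_width: 0.0183
```

Run:
```python
from h import *
go(.5566*xh+.1963*yh+[0,0,.235])
read_camera('scene')
for r in pinpoint('scene','box_grip')[:2]: p=atz('scene',r['position'],.084);print(r,p,p@yh)
for r in pinpoint('scene','paddle')[:2]: p=atz('scene',r['position'],.212);print(r,p,p@yh,p@xh)
```

```text
clock 6.525 p [0.4586 0.0183 0.262 ] xdown [ 0.004 -0.    -1.   ] shift [  27.4 -119.9 -104. ] yaw -0.0 F [ 0.2 -0.4 -1.4] w 0.018269569013377136 q6 1.6078990397381157
{'position': [360.3, 169.5], 'conf': 0.6} [0.45586279 0.017623   0.084     ] 0.07537659213896139
{'position': [387.5, 178.7], 'conf': 0.84} [0.58027939 0.1240184  0.212     ] 0.1967217361276625 0.5598868215658448
```

>>> drive_tool --plan '[{"tx":0,"ty":-30,"tz":-27,"yaw":0,"grip":255},{"tx":0,"ty":-60,"tz":-53,"yaw":0,"grip":255},{"tx":0,"ty":-90,"tz":-79,"yaw":0,"grip":255},{"tx":0,"ty":-120,"tz":-105,"yaw":0,"grip":255},{"tx":0,"ty":-120,"tz":-105,"yaw":0,"grip":255},{"tx":20,"ty":-120,"tz":-105,"yaw":0,"grip":255},{"tx":38,"ty":-120,"tz":-105,"yaw":0,"grip":255},{"tx":44,"ty":-120,"tz":-105,"yaw":0,"grip":255}]'

```text
clock: 7.68
eef_pos: [0.5755, 0.1236, 0.2141]
orientation: [-0.704, 0.045, 0.707, 0.045]
wrist_force: [-0.5, 0.3, 1.0]
grip_width: 0.0007
```

Run:
```python
from h import *
go(.5566*xh+.1963*yh+[0,0,.164])
b=snap('scene','s2.png')
cv2.imwrite('pics/crop2.png',cv2.resize(b[60:360,130:490,::-1],None,fx=2,fy=2))
```

```text
clock 7.675 p [0.5755 0.1236 0.2141] xdown [-0.003 -0.    -1.   ] shift [50.1 -0.7 -1.6] yaw -0.02 F [-0.5  0.3  1. ] w 0.0006643601655588779 q6 1.8086663182088683
```

View pics/crop2.png

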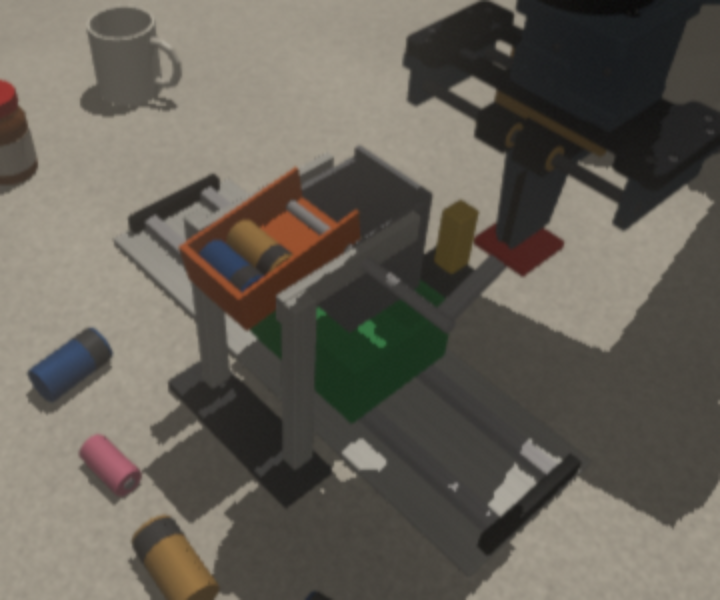

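The closed fingertips are on the paddle (crop 520,240), and the box stands under the spout with both cells still in the tray. I'll press now.

>>> drive_tool --plan '[{"tx":8,"ty":0,"tz":0,"yaw":0,"grip":255},{"tx":16,"ty":0,"tz":0,"yaw":0,"grip":255},{"tx":24,"ty":0,"tz":0,"yaw":0,"grip":255},{"tx":32,"ty":0,"tz":0,"yaw":0,"grip":255},{"tx":40,"ty":0,"tz":0,"yaw":0,"grip":255},{"tx":48,"ty":0,"tz":0,"yaw":0,"grip":255},{"tx":52,"ty":0,"tz":0,"yaw":0,"grip":255},{"tx":52,"ty":0,"tz":0,"yaw":0,"grip":255}]'

```text
clock: 8.72
eef_pos: [0.5768, 0.1241, 0.1637]
orientation: [-0.706, 0.045, 0.706, 0.045]
wrist_force: [-0.8, -0.2, -0.6]
grip_width: 0.0003
```

>>> drive_tool --plan '[{"tx":0,"ty":0,"tz":0,"yaw":0,"grip":255},{"tx":0,"ty":0,"tz":0,"yaw":0,"grip":255},{"tx":0,"ty":0,"tz":0,"yaw":0,"grip":255},{"tx":0,"ty":0,"tz":0,"yaw":0,"grip":255},{"tx":0,"ty":0,"tz":0,"yaw":0,"grip":255},{"tx":0,"ty":0,"tz":0,"yaw":0,"grip":255},{"tx":0,"ty":0,"tz":0,"yaw":0,"grip":255},{"tx":0,"ty":0,"tz":0,"yaw":0,"grip":255}]'

```text
clock: 9.72
eef_pos: [0.5769, 0.1241, 0.1639]
orientation: [0.706, -0.045, -0.706, -0.045]
wrist_force: [-0.4, 0.3, 0.2]
grip_width: 0.0004
```

Run:
```python
from h import *
go([.5755,.1236,.262])
b=snap('scene','s3.png');t=snap('top','t3.png')
cv2.imwrite('pics/crop3.png',np.hstack([cv2.resize(b[90:300,200:400,::-1],(400,420)),cv2.resize(t[140:330,210:390,::-1],(398,420))]))
```

```text
clock 9.725 p [0.5769 0.1241 0.1639] xdown [ 0. -0. -1.] shift [-98.1   0.7   1.3] yaw -0.0 F [-0.4  0.3  0.2] w 0.0004116888886489788 q6 1.8088871861092164
```

View pics/crop3.png

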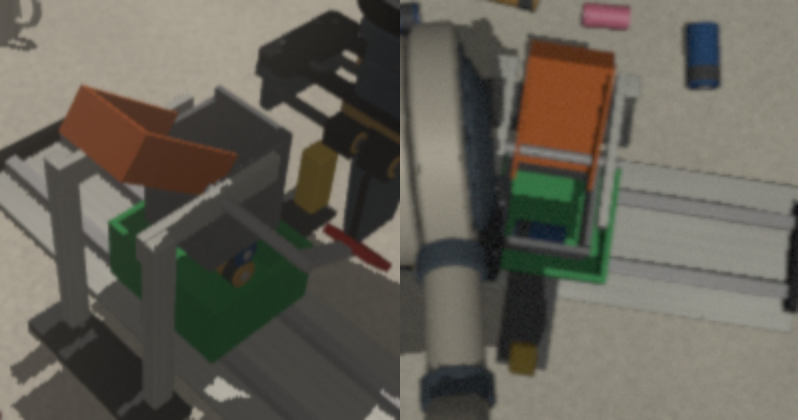

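The tray is tipped and empty, and both cells show in the box (left half, blue (243,250) and brass (237,270)). I'll release slowly and retreat.

>>> drive_tool --plan '[{"tx":-10,"ty":0,"tz":0,"yaw":0,"grip":255},{"tx":-22,"ty":0,"tz":0,"yaw":0,"grip":255},{"tx":-34,"ty":0,"tz":0,"yaw":0,"grip":255},{"tx":-46,"ty":0,"tz":0,"yaw":0,"grip":255},{"tx":-60,"ty":0,"tz":0,"yaw":0,"grip":255},{"tx":-90,"ty":0,"tz":0,"yaw":0,"grip":255},{"tx":-120,"ty":0,"tz":0,"yaw":0,"grip":255},{"tx":-120,"ty":-50,"tz":20,"yaw":0,"grip":255}]'

```text
clock: 10.82
eef_pos: [0.5654, 0.1748, 0.287]
orientation: [0.707, -0.046, -0.704, -0.047]
wrist_force: [0.6, 1.0, -0.9]
grip_width: 0.0003
```

>>> drive_tool --plan '[{"tx":0,"ty":-50,"tz":20,"yaw":0,"grip":255},{"tx":0,"ty":-100,"tz":40,"yaw":0,"grip":255},{"tx":0,"ty":-150,"tz":60,"yaw":0,"grip":255},{"tx":0,"ty":-200,"tz":80,"yaw":0,"grip":255},{"tx":0,"ty":-200,"tz":80,"yaw":0,"grip":255},{"tx":0,"ty":-200,"tz":80,"yaw":0,"grip":255}]'

```text
clock: 11.58
eef_pos: [0.5094, 0.3846, 0.2842]
orientation: [0.706, -0.045, -0.706, -0.045]
wrist_force: [-0.2, -0.6, 0.3]
grip_width: 0.0006
```

Run:
```python
from h import *
s=read_state();print(s['clock'],s['wrist_force'])
b=snap('scene','s4.png');t=snap('top','t4.png')
for r in pinpoint('top','box_grip')[:2]: p=atz('top',r['position'],.084);print(r,p,p@yh)
cv2.imwrite('pics/crop4.png',np.hstack([cv2.resize(b[90:300,200:400,::-1],(400,420)),cv2.resize(t[140:330,210:390,::-1],(398,420))]))
```

```text
11.575 [-0.16917472 -0.5730891   0.29632252]
{'position': [268.5, 301.2], 'conf': 0.92} [0.46443456 0.01053929 0.084     ] 0.06943816439323566
```

View pics/crop4.png

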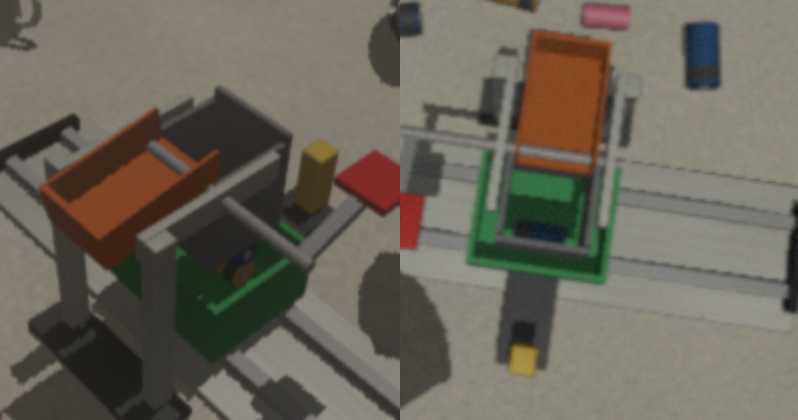

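```bash
python3 -c "
from bench import *
print(sign_off())"
```

```text
the job is handed in; nothing more can be done
None
```

The green box stands under the spout, both batteries are in it, and the job is handed in at 11.7 s on the robot's clock. I gripped the yellow post, slid the box about 121 mm along the rail and let go. I then pressed the paddle about 48 mm down with closed fingers and held it for a second. After that I released it slowly and moved the arm clear.

**Last checks:**
- **Tray and batteries:** the tray has swung back up empty, and a blue and a brass cell show inside the box.
- **Arm:** it stands clear with about 0 N at the wrist. The readings I took during the job stayed below 7 N; I did not read peak forces between them.
- **Box position along the rail:** the readings spread by about 7 mm.

| Measurement | Position (mm) |
|---|---|
| Spout | 75–76 |
| Post at release (gripper position) | 76.5 |
| Box rim in the last picture (rough estimate) | 74 |
| Post by the top camera's network, last picture | 69 |

I trusted the gripper and rim readings over the network's, so the box should be centred to within a few millimetres. During the hold the wrist force read near zero instead of the stated 2–4 N, but the pictures showed the tray fully tipped.

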